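Free the seized clamp knob and seat the mixing bowl

ROBOT

A 6-joint arm with a two-finger parallel gripper is mounted at the origin on the work surface. World frame = base frame: x ahead of the robot, y to its left, z up, the work surface at z = 0. Lengths are in m, angles in rad, forces in N, time in s.
With the tool pointing down it reaches from about 0.35 to 0.975 m from the base axis. Payload 4.9 kg.
Tool frame: the origin (TCP) lies at the very end of the fingers, on their centre line; the grasp point (between the pads) lies behind it (manip.grip_depth is the z of the grasp point in the tool frame, in m); z points along the fingers, y is the direction in which the jaws open and shut (so a half turn about z gives the same grasp; the last joint's range is limited). The gripper opens to 85 mm and grips with 20 to 120 N. Pads are 22 mm wide; open, the fingers measure 114 mm over their backs; the gripper's body (76 mm by 85 mm) begins 54 mm behind the grasp point. The pads swing forward as they close: fully open they stand 13 mm farther back than shut.
Start: joints at [1.112, 0.053, 1.613, -0, 1.476, -0.119], TCP at [0.208, 0.589, 0.231] pointing down, gripper open.
Joint ranges: [-3.01, 3.01], [-1.01, 2.22], [0.06, 2.58], [-1.02, 4.17], [0.09, 2.62], [-3.14, 3.14]. Speed limits (rad/s): [2.57, 2.57, 3.14, 3.14, 3.14, 3.14].

INTERFACE

Orientations are given as a unit quaternion [w, x, y, z].
In Python, from plant import state, optics, manip, silhouettes, place_of gives the robot as it stands. The module is installed in compiled form; this text tells all that it offers.
- The arm moves only by the tool jog_arm, never from a script. Its argument "increments" is a list of rows, each an object with "slide": the shift along the tool's x, y, z in mm, a list of three; "rotation": the turn, a rotation vector about the tool's x, y, z in degrees, a list of three. A call has 1 to 20 rows; each row shifts and turns the commanded pose from where the row before left it, along the tool's axes as they then stand; what a row does not reach is not made up. A row lasts 1/12 s, in which the tool goes at most 41.7 mm and 7.16 degrees, less where a joint would pass 70% of its speed; a pose out of reach is approached as far as the arm can. A call with a gripper value outside its range is refused whole. "fingers" is the opening, from 0 (shut) to 1 (fully open), set as the call begins (left out, the last holds). The fingers move at their own pace and stop on an object; the grip force is fixed at half the most. Time passes only in rows, so rows that do not move let the fingers close. It gives the time, the measured TCP pose, the force and the opening at its end, in the units of the state.
- state(): the state, without advancing time (a new reading comes with each control period).
- optics.grab_frame(name): name is "side" or "top"; returns a dict with "frame" (420x560x3 uint8, blue, green, red), "camera_matrix" (3x3 intrinsics, pixels), "R" (3x3) and "t" (3): a world point X has camera coordinates R X + t. Camera axes: x right, y down, z forward; pixel columns grow to the right and rows downward; lengths in m; the calibration is good to about 2 mm. A picture is of the moment at which its call begins. There is no depth.
- manip.job_done(): hands the job in, once; it reports no verdict.
Trained networks look in the newest picture that a camera, given by its name, has taken for a name from the list of things; names that differ only in an ending like _2 or _b are one class to them, and where a whole thing is asked for, a point or a joint stands for the part that bears it (a point fixed in the world has none). Each returns a list of dicts, best first, with "score" (0 to 1); they miss things now and then, are a little off and sometimes report something else, mostly with a low value. They report only what shows in the picture. A call takes as long as a camera call. They do not tell look-alikes from the thing itself.
- silhouettes(thing, camera): "mask" (420x560 bool, what is visible of it) and "bbox" ([left, top, right, bottom] in pixels, round what is visible of it).
- place_of(thing, camera): "uv" ([column, row] in pixels: a listed point, or the origin of a listed thing).
The state is a dict: "time": time; "joint_pos": joint angles; "joint_vel": joint speeds; "joint_efforts": joint torques, N m; "tool_pos": TCP position; "tool_rot": TCP orientation; "contact_force": force on the tool from outside, world axes, zero at the start; "ft_torque": the same for the moment, N m; "gripper_width": opening from 0.0 (shut) to 1.0 (fully open).
Only numpy, scipy, OpenCV 4.12 (cv2) and the standard library are available. Lean on these libraries where they do the work, as an engineer would, in place of code of your own. Each camera call takes 0.05 s, during which the arm holds its last target.

TASK

The clamp knob of the bench mixer has seized with dried dough and its locking plate bars the slide. Break the knob loose with a short firm twist counter-clockwise (seen from above) and turn it on freely a quarter turn, until the plate lies along the slide; only then slide the steel mixing bowl along its rails, its nose into the drive housing's bore, until you feel the sprung buffer inside push back with about 10 N, never more than 20. Let go gently so that the bowl stays resting against the buffer, and leave the other things alone.

Things in the scene. Friction and masses are not known exactly. Their poses are not given: they have to be found in the camera images.
- mixer: Fixed cream mixer bed, 220 x 390 mm. Origin at bench level under the slide's centre line, beside the knob. y axis: along the slide towards the drive housing; z up. Bed top at z = 20 mm. Two steel rails on it, 73 mm apart inside (x = -36.5 and 36.5 mm), 10 mm high, 7 mm wide, y = -155 to 70 mm. Knob axis at x = -80, y = 0 mm. Motor column at the end: x +-60, y 165 to 225 mm, top at z = 160 mm.
- clamp (a joint): Clamp knob's angle (rad): 0 locked as found, grows counter-clockwise from above, stop at 1.75; stays where left. Seized: it takes 0.2 to 0.5 N m at first, less and less up to about 0.6 rad, then turns freely. Grip it with 40 N or more for that twist, or push its bar ends. At 0 bar and locking plate point along the mixer's +x, across the slide, at 1.57 along its +y. The bowl can pass from about 1.2 on.
- clamp_grip (a point): Centre of the knob's black wing bar, on its axis, 82 mm above the bench; turns with the knob, x axis along the bar. The bar is 62 mm long, 14 mm thick, 26 mm high (69 to 95 mm above the bench), on a round 30 mm hub, over a flat cream boss 42 mm high. Below it, 44 to 50 mm above the bench, the steel locking plate, 18 mm wide, reaches 85 mm from the axis along the bar's +x and 13 mm along -x.
- bowl: Loose steel mixing bowl, about 0.5 kg: open tub 70 mm wide (x), 80 mm long (y), 45 mm high, on the bed between the rails with 1.5 mm play each side. Origin under its centre; y axis along the slide towards the housing. Rear 30 mm (y = -40 to -10 mm) solid, carrying the handle. In front a nose 26 mm wide, 30 mm long, 6 to 22 mm above its underside. Sliding it takes about 1.5 to 5 N.
- bowl_handle (a point): Middle of the bowl's upright round black handle, 20 mm in diameter, from the bowl's top face (45 mm above its underside) to 81 mm; the point lies 65 mm above the bowl's underside, 26 mm behind its centre (y = -26 mm).
- jar: Bystander: closed jar, 60 mm diameter, 85 mm tall; origin under its centre.
- weight: Bystander: brass weight, 44 mm diameter, 56 mm tall; origin under its centre.
- beaker: Bystander: white beaker, 64 mm diameter, 75 mm tall; origin under its centre.
- drive: Drive housing, a fixed cream block on the bed. Same origin and axes as the mixer: x = -48 to 68 mm, y = 68 to 170 mm, top at z = 95 mm. In its front, on the slide's centre line, the bore for the bowl's nose, 38 mm wide.
- bore_mouth (a point): Centre of the bore's mouth at the housing's front (y = 68 mm in the mixer's frame; y axis points into the bore). Somewhere 4 to 18 mm inside, unseen and set differently each time, the nose meets a sprung buffer (about 4 N per mm; solid after 6 mm of give): it has to be felt. The nose has 6 mm play sideways in the bore.
- bowl_nose (a point): Middle of the tip of the bowl's nose: 70 mm ahead of the bowl's centre (y = +70 mm), 14 mm above its underside. The nose passes under the closed locking plate, the tub does not.
Mind the look-alikes: they are no part of the job. What is shaped like the bowl but red is not meant.

How it is judged:
By the outcome, as a careful person would: the job done as asked, in the order asked, and still so for the second after the job is handed in, with the robot touching nothing.
It also fails if it takes over 72 s, if anything falls off the work surface, if the arm or the gripper's body presses on something with over 40 N, if the wrist force passes 120 N, or if a joint passes its speed limit or range.

## Working session

There is one attempt and no reset: what is moved stays moved. The work goes in short steps, Python scripts to look and compute and a tool call to move; the robot and the scene stay as the last step left them, time stands still between calls to the robot, and variables do not carry over. Pictures are saved under pics/ and viewed, and the job is handed in when it is done.

Besides the shell and the picture viewer there is one more tool, called after "Call:" as name(argument=value, ...), one argument or row to a line, values as JSON. jog_arm: Moves the arm, as the interface text tells. Its arguments: {"type":"object","properties":{"increments":{"type":"array","items":{"type":"object","properties":{"slide":{"type":"array","items":{"type":"number"}},"rotation":{"type":"array","items":{"type":"number"}}}}},"fingers":{"type":"number"}},"required":["increments"]}

```bash
mkdir -p pics; python3 - <<'E'
from plant import state, optics, manip, silhouettes, place_of
import cv2, numpy as np
s=state(); print(s); print(manip.grip_depth)
for c in ("side","top"):
    f=optics.grab_frame(c); cv2.imwrite(f"pics/{c}0.png",f["frame"]); np.savez(f"{c}.npz",**f)
    print(c,f["camera_matrix"].tolist(),f["R"].tolist(),f["t"].tolist())
    for n in ["mixer","clamp","clamp_grip","bowl","bowl_handle","drive","bore_mouth","bowl_nose","jar","weight","beaker"]:
        print(c,n,[(np.round(d["uv"],1).tolist(),round(d["score"],2)) for d in place_of(n,c)][:4])
E
```

```text
{'time': 0.0, 'joint_pos': array([ 1.11203513e+00,  5.33878113e-02,  1.61429512e+00,  4.66483597e-06,
        1.47598693e+00, -1.18983114e-01]), 'joint_vel': array([-0.00148234,  0.00149303, -0.00143373, -0.00079903, -0.0006659 ,
        0.00138448]), 'joint_efforts': array([ 2.06565608e-03, -3.93680763e+01, -3.70181572e+01, -1.03229474e-04,
        6.96208430e-03, -1.53163404e-05]), 'tool_pos': array([0.20801058, 0.58871215, 0.23004316]), 'tool_rot': array([-2.98093470e-04,  1.69073118e-01,  9.85602964e-01, -9.94907146e-04]), 'contact_force': array([ 0.13793874,  0.1833521 , -0.02677948]), 'ft_torque': array([-0.0223667 , -0.00347049, -0.00400192]), 'gripper_width': 0.9986407854351361}
-0.0187
side [[489.9325426806006, 0.0, 285.1360494008246], [0.0, 489.9325426806006, 210.18727530663693], [0.0, 0.0, 1.0]] [[0.9889772635179096, -0.1480283727461632, 0.0034019269172616126], [-0.10383669323250483, -0.7097454705433561, -0.6967634520995836], [0.10555526222394654, 0.688729967335031, -0.7172929099827497]] [-0.5945542965376337, 0.02934591139157988, 1.0034906549812257]
side mixer [([248.7, 212.1], 0.82)]Traceback (most recent call last):
  File "<stdin>", line 8, in <module>
ValueError: it knows: beaker, bore_mouth, bowl, bowl_handle, bowl_nose, clamp_grip, drive, jar, mixer, weight
```

```bash
python3 - <<'E'
from plant import state, optics, manip, silhouettes, place_of
import cv2, numpy as np
for c in ("side","top"):
    f=optics.grab_frame(c); cv2.imwrite(f"pics/{c}1.png",f["frame"]); np.savez(f"{c}.npz",**f)
    for n in ["mixer","clamp_grip","bowl","bowl_handle","drive","bore_mouth","bowl_nose","jar","weight","beaker"]:
        print(c,n,[(np.round(d["uv"],1).tolist(),round(d["score"],2)) for d in place_of(n,c)][:4])
E
```

```text
side mixer [([249.8, 214.0], 0.76)]
side clamp_grip [([204.6, 185.4], 0.68)]
side bowl [([335.6, 330.9], 0.69), ([318.4, 248.8], 0.65), ([253.5, 233.2], 0.6)]
side bowl_handle [([256.3, 219.2], 0.84)]
side drive []
side bore_mouth [([246.9, 179.5], 0.85)]
side bowl_nose [([248.4, 204.3], 0.77), ([295.7, 312.0], 0.67), ([302.6, 206.0], 0.44)]
side jar [([306.4, 207.0], 0.58)]
side weight [([255.3, 337.1], 0.66)]
side beaker [([318.6, 249.1], 0.74)]
top mixer [([243.5, 239.2], 0.7)]
top clamp_grip [([238.7, 276.7], 0.72)]
top bowl [([277.1, 238.1], 0.91), ([374.3, 193.4], 0.75), ([296.0, 187.5], 0.59)]
top bowl_handle [([389.2, 175.9], 0.76)]
top drive []
top bore_mouth [([211.8, 242.8], 0.95)]
top bowl_nose [([363.6, 215.4], 0.83), ([250.2, 238.8], 0.64)]
top jar [([242.4, 186.7], 0.93)]
top weight [([377.7, 251.1], 0.64)]
top beaker [([295.9, 185.0], 0.79)]
```

View pics/side1.png

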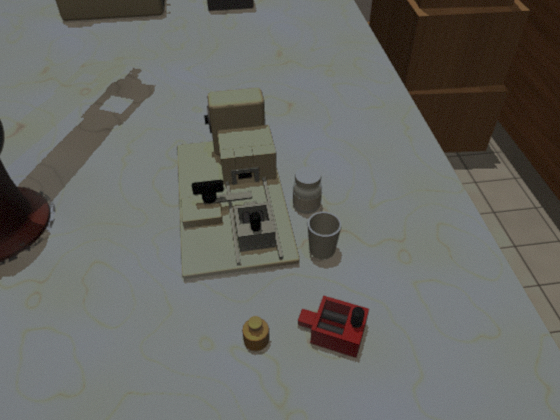

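View pics/top1.png

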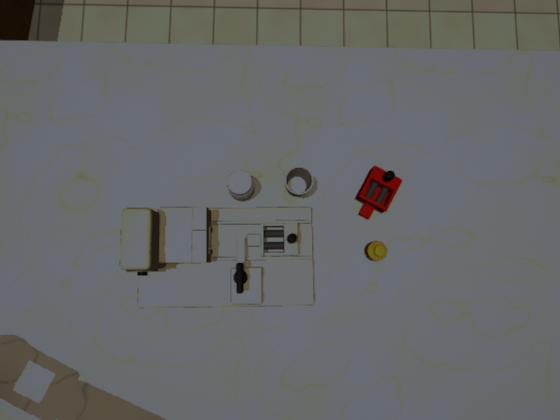

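```bash
cat > h.py <<'E'
import numpy as np, cv2
def load(c):
    f=np.load(c+".npz"); return f["camera_matrix"],f["R"],f["t"]
def proj(c,X):
    K,R,t=load(c); p=(np.atleast_2d(X)@R.T+t)@K.T; return p[:,:2]/p[:,2:]
def atz(c,uv,z):
    K,R,t=load(c); d=R.T@np.linalg.inv(K)@np.array([uv[0],uv[1],1.]); C=-R.T@t
    return C+d*(z-C[2])/d[2]
def tri(us,ut):
    P=[load(c)[0]@np.hstack([load(c)[1],load(c)[2][:,None]]) for c in("side","top")]
    X=cv2.triangulatePoints(P[0],P[1],np.array(us,float),np.array(ut,float)).ravel();return X[:3]/X[3]
E
python3 - <<'E'
from h import *
for c in("side","top"):
    K,R,t=load(c); print(c,"cam",-R.T@t)
print("knob",tri((204.6,185.4),(238.7,276.7)),atz("top",(238.7,276.7),.082),atz("side",(204.6,185.4),.082))
print("handle",atz("side",(256.3,219.2),.085),atz("top",(292,238),.1))
print("bore",tri((246.9,179.5),(211.8,242.8)))
print("mixer",atz("side",(249.8,214),0),atz("top",(243.5,239.2),0))
for c,(x0,y0,x1,y1) in {"side":(165,80,345,280),"top":(110,160,330,320)}.items():
    im=cv2.imread(f"pics/{c}1.png")[y0:y1,x0:x1]; im=cv2.resize(im,None,fx=3.6 if c=="top" else 3,fy=3.6 if c=="top" else 3,interpolation=cv2.INTER_CUBIC)
    cv2.imwrite(f"pics/{c}1c.png",cv2.convertScaleAbs(im,alpha=1.5))
E
```

```text
side cam [ 0.48512414 -0.75831686  0.74226652]
top cam [ 0.47690947 -0.09666542  0.96163217]
knob [ 0.43821962 -0.03740369  0.0852678 ] [ 0.44207649 -0.03699377  0.082     ] [ 0.43505645 -0.03385106  0.082     ]
handle [ 0.52601634 -0.14238162  0.085     ] [ 0.52309303 -0.14599984  0.1       ]
bore [0.51835547 0.02806195 0.03055311]
mixer [ 0.51943442 -0.04590434  0.        ] [ 0.52396469 -0.04030116  0.        ]
```

View pics/side1c.png

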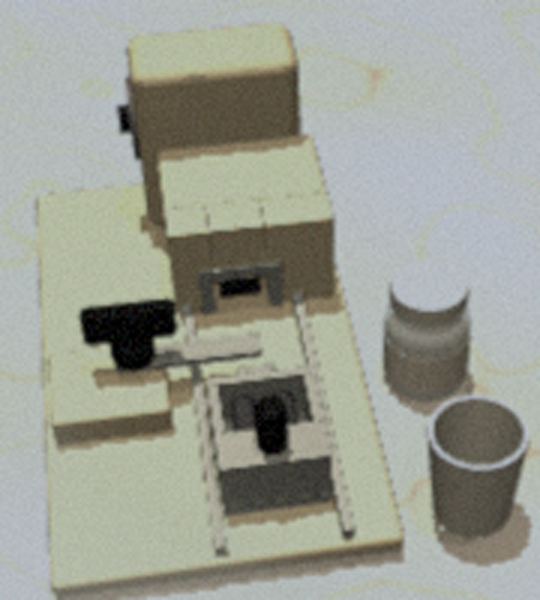

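View pics/top1c.png

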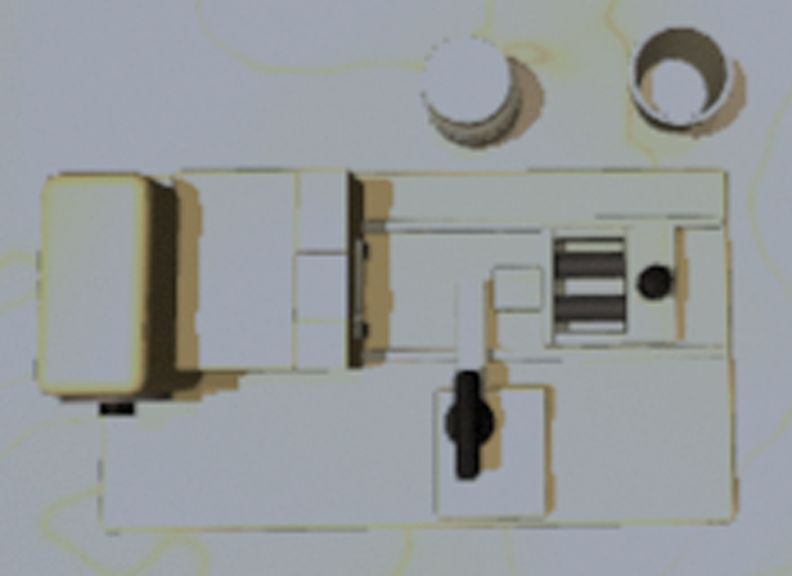

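```bash
cat >> h.py <<'E'
def M(p,X):
    X=np.atleast_2d(X)/1000.; c,s=np.cos(p[2]),np.sin(p[2])
    return np.c_[p[0]+c*X[:,0]-s*X[:,1],p[1]+s*X[:,0]+c*X[:,1],X[:,2]]
E
python3 - <<'E'
from h import *
from scipy.optimize import least_squares
S=[((168,235),(-48,68,95)),((334,220),(68,68,95)),((335,297),(68,68,20)),((221,550),(-40,-155,30)),((349,533),(40,-155,30))]
T=[((349,172),(68,68,95)),((349,366),(-48,68,95)),((723,222),(40,-155,30)),((723,353),(-40,-155,30)),((40,175),(60,225,160)),((38,395),(-60,225,160)),((466,426),(-80,0,95))]
s2=np.array([a for a,b in S])/3+[165,80]; t2=np.array([a for a,b in T])/3.6+[110,160]
s3=[b for a,b in S]; t3=[b for a,b in T]
# image jittered? fit joint and separately
fs=lambda p:(proj("side",M(p,s3))-s2).ravel(); ft=lambda p:(proj("top",M(p,t3))-t2).ravel()
for f in(fs,ft,lambda p:np.r_[fs(p),ft(p)]):
    r=least_squares(f,[.52,-.04,0],loss="soft_l1"); print(r.x,np.round(r.fun,1))
p=r.x; np.save("mix.npy",p)
print("knob",M(p,(-80,0,82)))
for c,(x0,y0,x1,y1),k in(("side",(165,80,345,280),3),("top",(110,160,330,320),3.6)):
    im=cv2.imread(f"pics/{c}1.png")[y0:y1,x0:x1]; im=cv2.convertScaleAbs(cv2.resize(im,None,fx=k,fy=k,interpolation=cv2.INTER_CUBIC),alpha=1.5)
    def L(pts,col):
        q=((proj(c,M(p,pts))-[x0,y0]+.5)*k).astype(int); cv2.polylines(im,[q.reshape(-1,1,2)],False,col,1)
    L([(-48,68,95),(68,68,95),(68,170,95),(-48,170,95),(-48,68,95)],(0,0,255))
    for x in(-36.5,36.5): L([(x,-155,30),(x,70,30)],(0,255,0))
    L([(-111,-7,95),(-49,-7,95),(-49,7,95),(-111,7,95),(-111,-7,95)],(255,0,255))
    L([(-60,165,160),(60,165,160),(60,225,160),(-60,225,160),(-60,165,160)],(255,0,0))
    cv2.imwrite(f"pics/{c}1o.png",im)
E
```

```text
[ 0.52112872 -0.03986982  0.02611671] [-0.3  0.7  0.2 -0.4  0.2  0.7 -0.2 -0.2  0.1 -0.4]
[ 0.51943864 -0.03834328  0.02718427] [ 0.3 -0.9 -0.2  1.2  0.1  0.2  1.  -0.2 -0.3 -1.  -2.   0.8  0.5 -0.1]
[ 0.52034204 -0.03882395  0.0277403 ] [-0.8  0.4 -0.3 -0.8 -0.3  0.3 -0.6 -0.6 -0.3 -0.8  0.5 -1.3  0.1  0.8
  0.3 -0.3  1.2 -0.7 -0.1 -1.4 -1.7  0.4  0.8 -0.5]
knob [[ 0.44037282 -0.04104289  0.082     ]]
```

View pics/side1o.png

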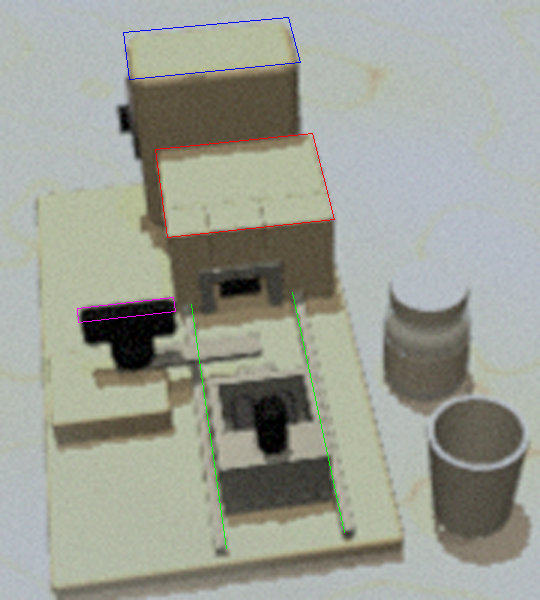

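View pics/top1o.png

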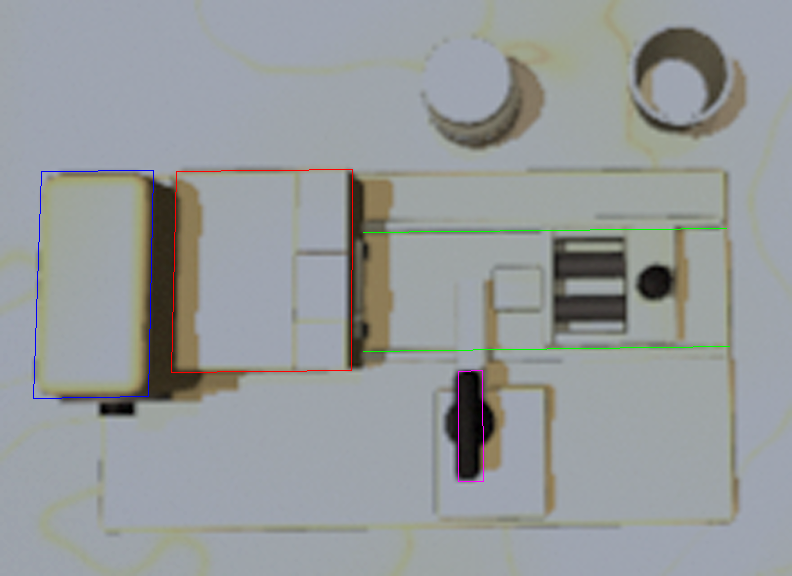

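```bash
cat >> h.py <<'E'
from scipy.spatial.transform import Rotation as Ro
def rep(target=None,yaw=None):
    from plant import state
    s=state(); q=s["tool_rot"]; R=Ro.from_quat([q[1],q[2],q[3],q[0]]); m=R.as_matrix()
    print("t %.2f tcp"%s["time"],np.round(s["tool_pos"]*1000,1),"jawyaw",round(np.degrees(np.arctan2(m[1,1],m[0,1])),2),"z",np.round(m[:,2],3),"F",np.round(s["contact_force"],1),"T",np.round(s["ft_torque"],2),"g",round(s["gripper_width"],3),"j6",round(s["joint_pos"][5],2))
    if target is not None: print("slide mm",np.round(m.T@(np.array(target)-s["tool_pos"])*1000,1))
E
python3 -c "
from h import *
rep((.440,-.041,.230))"
```

```text
t 1.20 tcp [208.3 589.3 231.3] jawyaw 70.53 z [ 0.  0. -1.] F [ 0.8  0.3 -0.1] T [-0.01 -0.06 -0.02] g 1.003 j6 -0.12
slide mm [-428.5 -517.     1.3]
```

Call:
jog_arm(
  increments=[
    {"slide": [-12,-14,0]},
    {"slide": [-24,-29,0]},
    {"slide": [-24,-29,0]},
    {"slide": [-24,-29,0]},
    {"slide": [-24,-29,0]},
    {"slide": [-24,-29,0]},
    {"slide": [-24,-29,0]},
    {"slide": [-24,-29,0]},
    {"slide": [-24,-29,0]},
    {"slide": [-24,-29,0]},
    {"slide": [-24,-29,0]},
    {"slide": [-24,-29,0]},
    {"slide": [-24,-29,0]},
    {"slide": [-24,-29,0]},
    {"slide": [-24,-29,0]},
    {"slide": [-24,-29,0]},
    {"slide": [-24,-29,0]},
    {"slide": [-24,-29,0]},
    {"slide": [-8,-9,0]},
  ],
)

```text
invalid input
```

Call:
jog_arm(
  increments=[
    {"rotation": [0,0,7]},
    {"rotation": [0,0,7]},
    {"rotation": [0,0,7]},
    {"rotation": [0,0,7]},
    {"rotation": [0,0,7]},
    {"rotation": [0,0,7]},
    {"rotation": [0,0,7]},
    {"rotation": [0,0,7]},
    {"rotation": [0,0,7]},
    {"rotation": [0,0,7]},
    {"rotation": [0,0,7]},
    {"rotation": [0,0,7]},
    {"rotation": [0,0,7]},
    {"rotation": [0,0,7]},
    {"rotation": [0,0,7]},
    {"rotation": [0,0,7]},
    {"rotation": [0,0,7]},
    {"rotation": [0,0,7]},
    {"rotation": [0,0,7]},
    {"rotation": [0,0,7]},
  ],
)

```text
invalid input
```

Call:
jog_arm(
  increments=[
    {"rotation": [0,0,7]},
    {"rotation": [0,0,7]},
    {"rotation": [0,0,5]},
    {"slide": [0,0,0]},
    {"slide": [0,0,0]},
  ],
  fingers=0.7,
)

```text
invalid input
```

```bash
python3 - <<'E'
from h import *
from plant import optics
rep((.440,-.041,.071))
for c in("top","side"):
    f=optics.grab_frame(c); cv2.imwrite(f"pics/{c}2.png",cv2.convertScaleAbs(cv2.resize(f["frame"][80:330,80:380],None,fx=2.4,fy=2.4),alpha=1.5))
E
```

```text
t 1.20 tcp [208.3 589.3 231.3] jawyaw 70.53 z [ 0.  0. -1.] F [ 0.8  0.3 -0.1] T [-0.01 -0.06 -0.02] g 1.003 j6 -0.12
slide mm [-428.5 -517.   160.3]
```

View pics/side2.png

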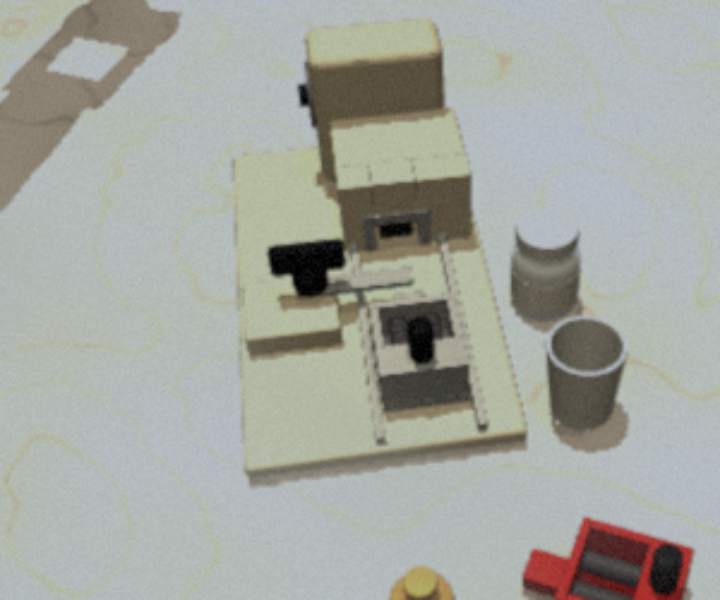

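Each row probably needs both fields.

Call:
jog_arm(
  increments=[
    {"slide": [-12,-14,0],"rotation": [0,0,0]},
    {"slide": [-24,-29,0],"rotation": [0,0,0]},
    {"slide": [-24,-29,0],"rotation": [0,0,0]},
    {"slide": [-24,-29,0],"rotation": [0,0,0]},
    {"slide": [-24,-29,0],"rotation": [0,0,0]},
    {"slide": [-24,-29,0],"rotation": [0,0,0]},
    {"slide": [-24,-29,0],"rotation": [0,0,0]},
    {"slide": [-24,-29,0],"rotation": [0,0,0]},
    {"slide": [-24,-29,0],"rotation": [0,0,0]},
    {"slide": [-24,-29,0],"rotation": [0,0,0]},
    {"slide": [-24,-29,0],"rotation": [0,0,0]},
    {"slide": [-24,-29,0],"rotation": [0,0,0]},
    {"slide": [-24,-29,0],"rotation": [0,0,0]},
    {"slide": [-24,-29,0],"rotation": [0,0,0]},
    {"slide": [-24,-29,0],"rotation": [0,0,0]},
    {"slide": [-24,-29,0],"rotation": [0,0,0]},
    {"slide": [-24,-29,0],"rotation": [0,0,0]},
    {"slide": [-24,-29,0],"rotation": [0,0,0]},
    {"slide": [-8,-9,0],"rotation": [0,0,0]},
  ],
)

```text
time: 2.88
tool_pos: [0.4407, -0.0438, 0.2316]
tool_rot: [0.0, 0.171, 0.985, -0.001]
contact_force: [-0.7, 1.5, 0.3]
gripper_width: 0.998
```

Call:
jog_arm(
  increments=[
    {"slide": [0,0,0],"rotation": [0,0,7]},
    {"slide": [0,0,0],"rotation": [0,0,7]},
    {"slide": [0,0,0],"rotation": [0,0,7]},
    {"slide": [0,0,0],"rotation": [0,0,7]},
    {"slide": [0,0,0],"rotation": [0,0,7]},
    {"slide": [0,0,0],"rotation": [0,0,7]},
    {"slide": [0,0,0],"rotation": [0,0,7]},
    {"slide": [0,0,0],"rotation": [0,0,7]},
    {"slide": [0,0,0],"rotation": [0,0,7]},
    {"slide": [0,0,0],"rotation": [0,0,7]},
    {"slide": [0,0,0],"rotation": [0,0,7]},
    {"slide": [0,0,0],"rotation": [0,0,7]},
    {"slide": [0,0,0],"rotation": [0,0,7]},
    {"slide": [0,0,0],"rotation": [0,0,7]},
    {"slide": [0,0,0],"rotation": [0,0,7]},
    {"slide": [0,0,0],"rotation": [0,0,7]},
    {"slide": [0,0,0],"rotation": [0,0,7]},
    {"slide": [0,0,0],"rotation": [0,0,7]},
    {"slide": [0,0,0],"rotation": [0,0,7]},
    {"slide": [0,0,0],"rotation": [0,0,7]},
  ],
)

```text
time: 4.55
tool_pos: [0.4398, -0.0394, 0.2314]
tool_rot: [-0.0, 0.984, 0.175, 0.0]
contact_force: [0.7, 0.1, 1.5]
gripper_width: 1.001
```

Call:
jog_arm(
  increments=[
    {"slide": [0,0,0],"rotation": [0,0,7]},
    {"slide": [0,0,0],"rotation": [0,0,7]},
    {"slide": [0,0,0],"rotation": [0,0,5]},
    {"slide": [0,0,0],"rotation": [0,0,0]},
    {"slide": [0,0,0],"rotation": [0,0,0]},
  ],
  fingers=0.7,
)

```text
time: 4.97
tool_pos: [0.4398, -0.0396, 0.2314]
tool_rot: [-0.0, 1.0, 0.015, 0.0]
contact_force: [0.0, -0.1, -0.0]
gripper_width: 0.694
```

```bash
python3 - <<'E'
from h import *
from plant import optics
rep((.440,-.041,.071))
for c in("top","side"):
    f=optics.grab_frame(c); cv2.imwrite(f"pics/{c}3.png",cv2.convertScaleAbs(cv2.resize(f["frame"][80:330,80:380],None,fx=2.4,fy=2.4),alpha=1.5))
E
```

```text
t 4.97 tcp [439.8 -39.6 231.4] jawyaw -88.32 z [ 0.  0. -1.] F [ 0.  -0.1 -0. ] T [-0.01 -0.   -0.02] g 0.694 j6 1.28
slide mm [1.000e-01 1.500e+00 1.604e+02]
```

View pics/side3.png

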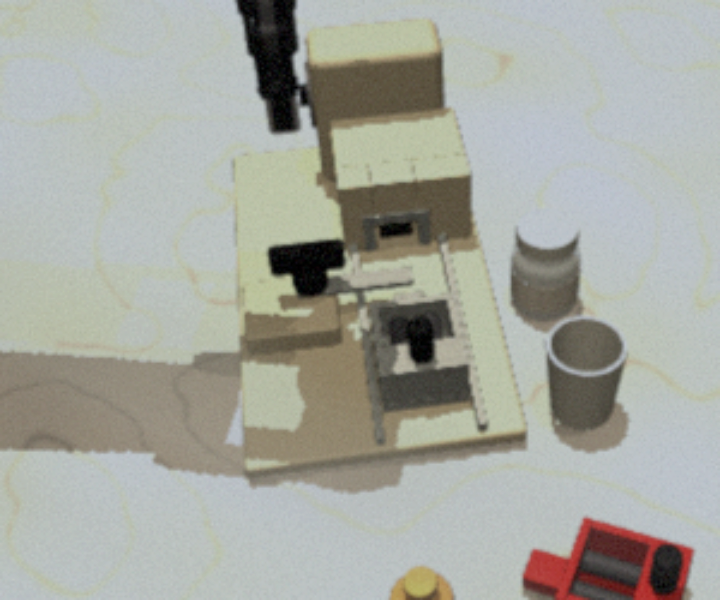

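Call:
jog_arm(
  increments=[
    {"slide": [0,1.5,20],"rotation": [0,0,0]},
    {"slide": [0,0,25],"rotation": [0,0,0]},
    {"slide": [0,0,25],"rotation": [0,0,0]},
    {"slide": [0,0,25],"rotation": [0,0,0]},
    {"slide": [0,0,25],"rotation": [0,0,0]},
    {"slide": [0,0,15],"rotation": [0,0,0]},
    {"slide": [0,0,10],"rotation": [0,0,0]},
    {"slide": [0,0,8],"rotation": [0,0,0]},
    {"slide": [0,0,5],"rotation": [0,0,0]},
    {"slide": [0,0,0],"rotation": [0,0,0]},
    {"slide": [0,0,0],"rotation": [0,0,0]},
  ],
)

```text
time: 5.98
tool_pos: [0.4405, -0.0415, 0.0741]
tool_rot: [0.0, 1.0, 0.013, 0.001]
contact_force: [0.2, -0.2, 0.4]
gripper_width: 0.697
```

```bash
python3 - <<'E'
from h import *
from plant import optics
rep((.440,-.041,.071))
for c in("top","side"):
    f=optics.grab_frame(c); cv2.imwrite(f"pics/{c}4.png",cv2.convertScaleAbs(cv2.resize(f["frame"][120:270,130:330],None,fx=4,fy=4,interpolation=cv2.INTER_CUBIC),alpha=1.8))
E
```

```text
t 5.98 tcp [440.5 -41.5  74.1] jawyaw -88.45 z [ 0.001 -0.    -1.   ] F [ 0.2 -0.2  0.4] T [-0.    0.03 -0.01] g 0.697 j6 1.28
slide mm [-0.5 -0.6  3.1]
```

View pics/side4.png

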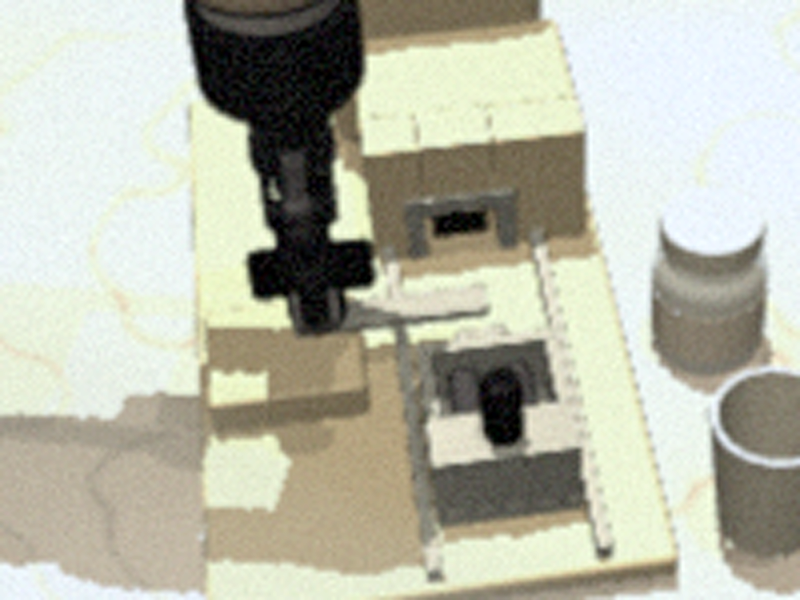

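Call:
jog_arm(
  increments=[
    {"slide": [0,0,2],"rotation": [0,0,0]},
    {"slide": [0,0,0],"rotation": [0,0,0]},
    {"slide": [0,0,0],"rotation": [0,0,0]},
    {"slide": [0,0,0],"rotation": [0,0,0]},
    {"slide": [0,0,0],"rotation": [0,0,0]},
    {"slide": [0,0,0],"rotation": [0,0,0]},
    {"slide": [0,0,0],"rotation": [0,0,0]},
    {"slide": [0,0,0],"rotation": [0,0,0]},
    {"slide": [0,0,0],"rotation": [0,0,0]},
  ],
  fingers=0,
)

```text
time: 6.83
tool_pos: [0.4399, -0.0388, 0.0718]
tool_rot: [-0.003, 1.0, 0.013, -0.0]
contact_force: [-2.5, 11.5, 5.1]
gripper_width: 0.15
```

```bash
python3 -c "
from h import *
rep()"
```

```text
t 6.83 tcp [439.9 -38.8  71.8] jawyaw -88.48 z [-0.     0.006 -1.   ] F [-2.5 11.5  5.1] T [1.55 0.22 0.03] g 0.15 j6 1.28
```

Call:
jog_arm(
  increments=[
    {"slide": [0,-1.5,0],"rotation": [0,0,0]},
    {"slide": [0,-1.2,0],"rotation": [0,0,0]},
    {"slide": [0,0,0],"rotation": [0,0,0]},
    {"slide": [0,0,0],"rotation": [0,0,0]},
  ],
)

```text
time: 7.17
tool_pos: [0.44, -0.0387, 0.0718]
tool_rot: [-0.0, 1.0, 0.013, 0.0]
contact_force: [-2.0, 2.0, 5.6]
gripper_width: 0.148
```

```bash
python3 -c "
from h import *
rep()"
```

```text
t 7.17 tcp [440.  -38.7  71.8] jawyaw -88.46 z [ 0.  0. -1.] F [-2.   2.   5.6] T [0.3  0.44 0.04] g 0.148 j6 1.29
```

Call:
jog_arm(
  increments=[
    {"slide": [0,0,0],"rotation": [0,0,-3]},
    {"slide": [0,0,0],"rotation": [0,0,-6]},
    {"slide": [0,0,0],"rotation": [0,0,-6]},
    {"slide": [0,0,0],"rotation": [0,0,-6]},
    {"slide": [0,0,0],"rotation": [0,0,-4]},
    {"slide": [0,0,0],"rotation": [0,0,0]},
  ],
)

```text
time: 7.67
tool_pos: [0.44, -0.0388, 0.0718]
tool_rot: [-0.0, 0.973, 0.23, 0.0]
contact_force: [-1.3, 1.8, 5.4]
gripper_width: 0.151
```

```bash
python3 -c "
from h import *
rep()"
```

```text
t 7.67 tcp [440.  -38.8  71.8] jawyaw -63.36 z [ 0.  0. -1.] F [-1.3  1.8  5.4] T [0.32 0.35 0.01] g 0.151 j6 0.85
```

Call:
jog_arm(
  increments=[
    {"slide": [0,0,0],"rotation": [0,0,-5]},
    {"slide": [0,0,0],"rotation": [0,0,-6]},
    {"slide": [0,0,0],"rotation": [0,0,-6]},
    {"slide": [0,0,0],"rotation": [0,0,-6]},
    {"slide": [0,0,0],"rotation": [0,0,-6]},
    {"slide": [0,0,0],"rotation": [0,0,0]},
  ],
)

```text
time: 8.17
tool_pos: [0.4401, -0.0389, 0.0718]
tool_rot: [0.0, 0.884, 0.467, 0.0]
contact_force: [-2.7, 0.2, 5.7]
gripper_width: 0.146
```

```bash
python3 -c "
from h import *
rep()"
```

```text
t 8.17 tcp [440.1 -38.9  71.8] jawyaw -34.37 z [ 0. -0. -1.] F [-2.7  0.2  5.7] T [0.18 0.36 0.01] g 0.146 j6 0.34
```

Call:
jog_arm(
  increments=[
    {"slide": [0,0,0],"rotation": [0,0,-5]},
    {"slide": [0,0,0],"rotation": [0,0,-6]},
    {"slide": [0,0,0],"rotation": [0,0,-6]},
    {"slide": [0,0,0],"rotation": [0,0,-6]},
    {"slide": [0,0,0],"rotation": [0,0,-6]},
    {"slide": [0,0,0],"rotation": [0,0,-5]},
    {"slide": [0,0,0],"rotation": [0,0,-2]},
    {"slide": [0,0,0],"rotation": [0,0,0]},
  ],
)

```text
time: 8.83
tool_pos: [0.4403, -0.039, 0.0718]
tool_rot: [0.001, 0.698, 0.716, 0.0]
contact_force: [-0.6, 0.7, 5.2]
gripper_width: 0.15
```

```bash
python3 - <<'E'
from h import *
from plant import optics
rep()
for c in("top","side"):
    f=optics.grab_frame(c); cv2.imwrite(f"pics/{c}5.png",cv2.convertScaleAbs(cv2.resize(f["frame"][120:270,130:330],None,fx=4,fy=4,interpolation=cv2.INTER_CUBIC),alpha=1.8))
E
```

```text
t 8.83 tcp [440.3 -39.   71.8] jawyaw 1.44 z [ 0.001 -0.    -1.   ] F [-0.6  0.7  5.2] T [0.12 0.21 0.01] g 0.15 j6 -0.28
```

View pics/side5.png

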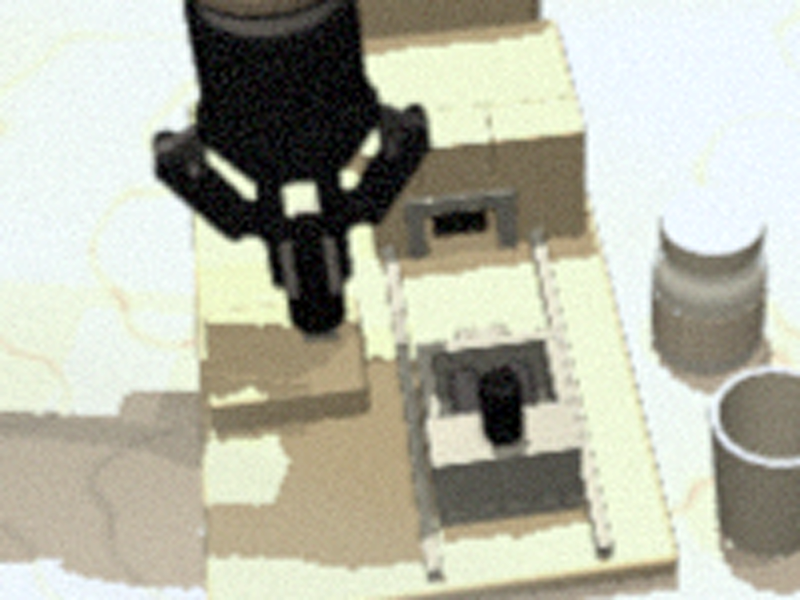

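Call:
jog_arm(
  increments=[
    {"slide": [0,0,0],"rotation": [0,0,0]},
    {"slide": [0,0,0],"rotation": [0,0,0]},
    {"slide": [0,0,0],"rotation": [0,0,0]},
    {"slide": [0,0,0],"rotation": [0,0,0]},
    {"slide": [0,0,0],"rotation": [0,0,0]},
    {"slide": [0,0,-10],"rotation": [0,0,0]},
    {"slide": [0,0,-25],"rotation": [0,0,0]},
    {"slide": [0,0,-35],"rotation": [0,0,0]},
    {"slide": [0,0,-35],"rotation": [0,0,0]},
    {"slide": [0,0,-25],"rotation": [0,0,0]},
    {"slide": [0,0,0],"rotation": [0,0,0]},
  ],
  fingers=0.5,
)

```text
time: 9.85
tool_pos: [0.4433, -0.0396, 0.2093]
tool_rot: [0.006, 0.698, 0.716, 0.003]
contact_force: [1.0, -0.3, 0.5]
gripper_width: 0.5
```

```bash
python3 - <<'E'
from h import *
from plant import optics
rep()
for c in("top","side"):
    f=optics.grab_frame(c); cv2.imwrite(f"pics/{c}6.png",cv2.convertScaleAbs(cv2.resize(f["frame"][120:270,130:330],None,fx=4,fy=4,interpolation=cv2.INTER_CUBIC),alpha=1.8))
p=np.load("mix.npy")
print("knob top", atz("top",(239.4,278.3),.095),"handle",atz("top",(291.9,238.3),.101))
# side: bar top centre, handle top centre
print("side knob",atz("side",(126/3+165,311/3+80),.095),"side handle",atz("side",(269/3+165,402/3+80),.101))
E
```

```text
t 9.85 tcp [443.3 -39.6 209.3] jawyaw 1.53 z [ 0.012 -0.003 -1.   ] F [ 1.  -0.3  0.5] T [-0.03 -0.01  0.03] g 0.5 j6 -0.28
knob top [ 0.43938393 -0.03938772  0.095     ] handle [ 0.52241957 -0.1457421   0.101     ]
side knob [ 0.44082337 -0.04382396  0.095     ] side handle [ 0.52348138 -0.14411767  0.101     ]
```

View pics/side6.png

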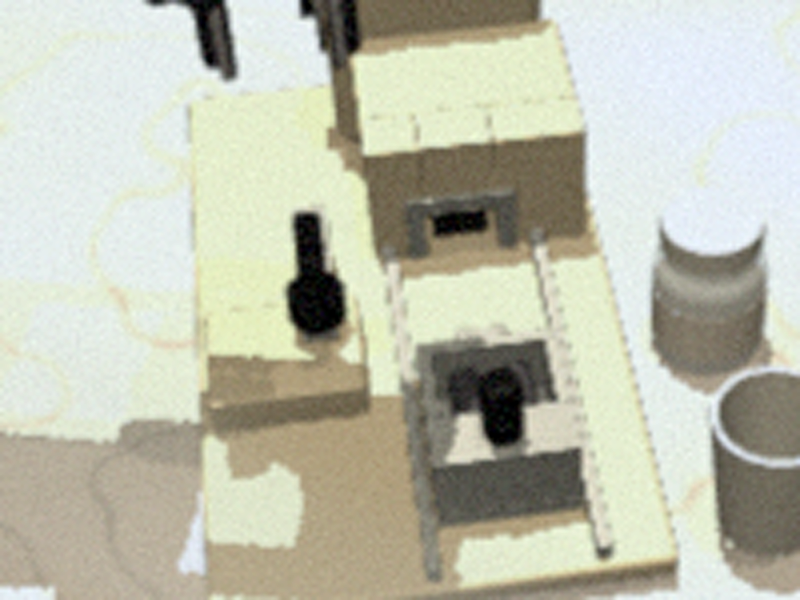

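View pics/top6.png

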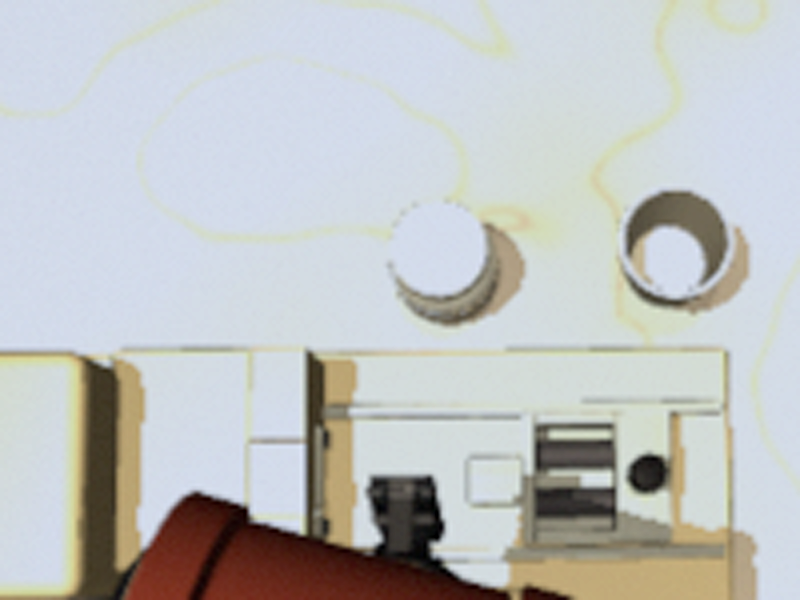

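```bash
python3 -c "
from h import *
rep((.524,-.210,.210))"
```

```text
t 9.95 tcp [440.7 -38.9 203.4] jawyaw 1.53 z [ 0.004 -0.001 -1.   ] F [ 0.  -0.5 -0.8] T [0.04 0.01 0.03] g 0.504 j6 -0.28
slide mm [-173.3   78.8   -6.2]
```

Call:
jog_arm(
  increments=[
    {"slide": [-10,5,0],"rotation": [0,0,0]},
    {"slide": [-30,14,0],"rotation": [0,0,0]},
    {"slide": [-30,14,0],"rotation": [0,0,0]},
    {"slide": [-30,14,0],"rotation": [0,0,0]},
    {"slide": [-30,14,0],"rotation": [0,0,0]},
    {"slide": [-30,13,0],"rotation": [0,0,0]},
    {"slide": [-13,5,0],"rotation": [0,0,0]},
    {"slide": [0,0,0],"rotation": [0,5,0]},
    {"slide": [0,0,0],"rotation": [0,5,0]},
    {"slide": [0,0,0],"rotation": [0,5,0]},
    {"slide": [0,0,0],"rotation": [0,0,0]},
    {"slide": [0,0,0],"rotation": [0,0,0]},
  ],
  fingers=0,
)

```text
time: 10.95
tool_pos: [0.5225, -0.21, 0.1993]
tool_rot: [-0.095, 0.692, 0.71, 0.09]
contact_force: [0.5, -0.2, -0.3]
gripper_width: -0.002
```

```bash
python3 - <<'E'
from h import *
from plant import optics
rep((.524,-.208,.034))
for c in("top","side"):
    f=optics.grab_frame(c); cv2.imwrite(f"pics/{c}7.png",cv2.convertScaleAbs(cv2.resize(f["frame"][120:320,130:380],None,fx=3,fy=3,interpolation=cv2.INTER_CUBIC),alpha=1.8))
E
```

```text
t 10.95 tcp [ 522.5 -210.   199.3] jawyaw 1.44 z [-0.009  0.259 -0.966] F [ 0.5 -0.2 -0.3] T [-0.13  0.03  0.03] g -0.002 j6 -0.66
slide mm [-41.    2.1 160.1]
```

View pics/side7.png

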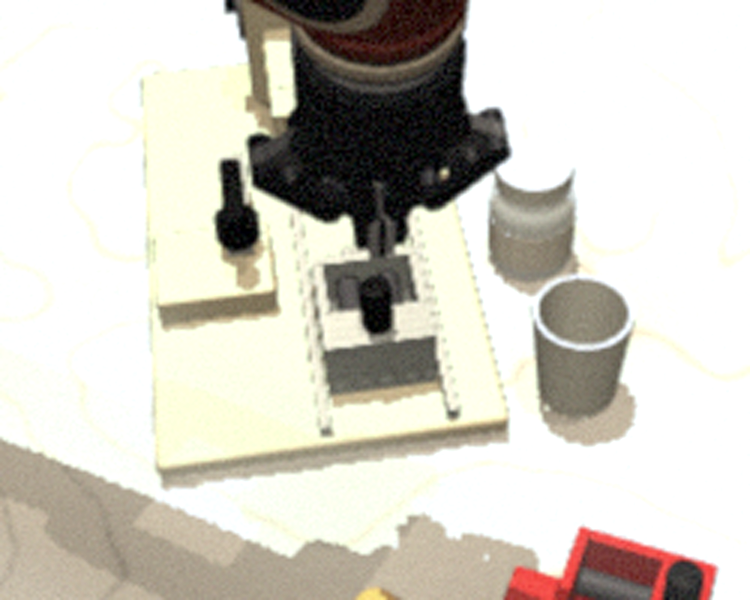

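```bash
python3 -c "
from h import *
print('beaker',atz('top',(678/3.6+110,75/3.6+160),.075)); print('jar',atz('top',(468/3.6+110,80/3.6+160),.085)); print('weight',atz('top',(377.,250),.05))
print(atz('side',(318.6,249),0))"
```

```text
beaker [ 0.64789761 -0.16002011  0.075     ]
jar [ 0.64085182 -0.03494867  0.085     ]
weight [ 0.50257052 -0.33423304  0.05      ]
[ 0.64360031 -0.16009584  0.        ]
```

Call:
jog_arm(
  increments=[
    {"slide": [-6,0.5,20],"rotation": [0,0,0]},
    {"slide": [-6,0.5,25],"rotation": [0,0,0]},
    {"slide": [-6,0.5,25],"rotation": [0,0,0]},
    {"slide": [-6,0.5,25],"rotation": [0,0,0]},
    {"slide": [-6,0,25],"rotation": [0,0,0]},
    {"slide": [-5,0,20],"rotation": [0,0,0]},
    {"slide": [-4,0,13],"rotation": [0,0,0]},
    {"slide": [-2,0,7],"rotation": [0,0,0]},
    {"slide": [0,0,0],"rotation": [0,0,0]},
    {"slide": [0,0,0],"rotation": [0,0,0]},
  ],
)

```text
time: 11.88
tool_pos: [0.5259, -0.2077, 0.037]
tool_rot: [-0.093, 0.691, 0.711, 0.091]
contact_force: [0.2, -0.3, 1.2]
gripper_width: -0.002
```

```bash
python3 - <<'E'
from h import *
from plant import optics
rep((.524,-.185,.031))
for c in("top","side"):
    f=optics.grab_frame(c); cv2.imwrite(f"pics/{c}8.png",cv2.convertScaleAbs(cv2.resize(f["frame"][120:320,130:380],None,fx=3,fy=3,interpolation=cv2.INTER_CUBIC),alpha=1.8))
E
```

```text
t 11.88 tcp [ 525.9 -207.7   37. ] jawyaw 1.56 z [-0.006  0.258 -0.966] F [ 0.2 -0.3  1.2] T [-0.1  -0.01 -0.01] g -0.002 j6 -0.72
slide mm [20.4 -1.3 11.6]
```

View pics/side8.png

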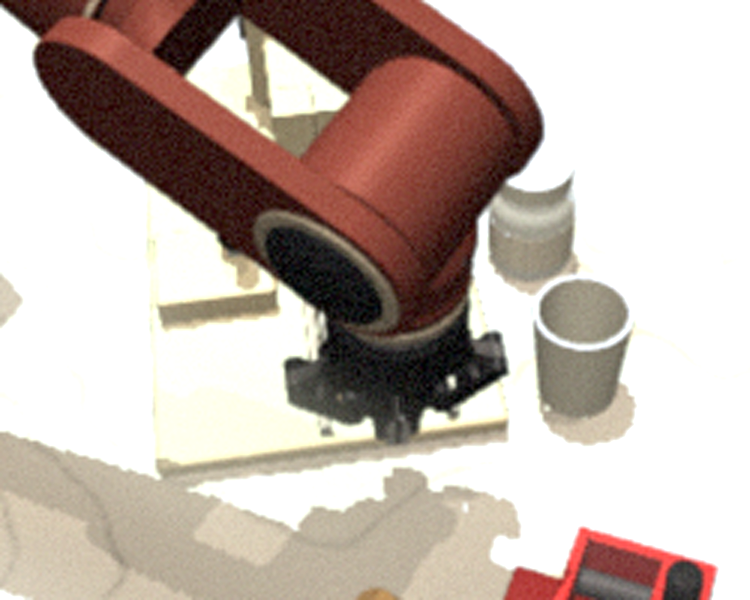

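View pics/top8.png

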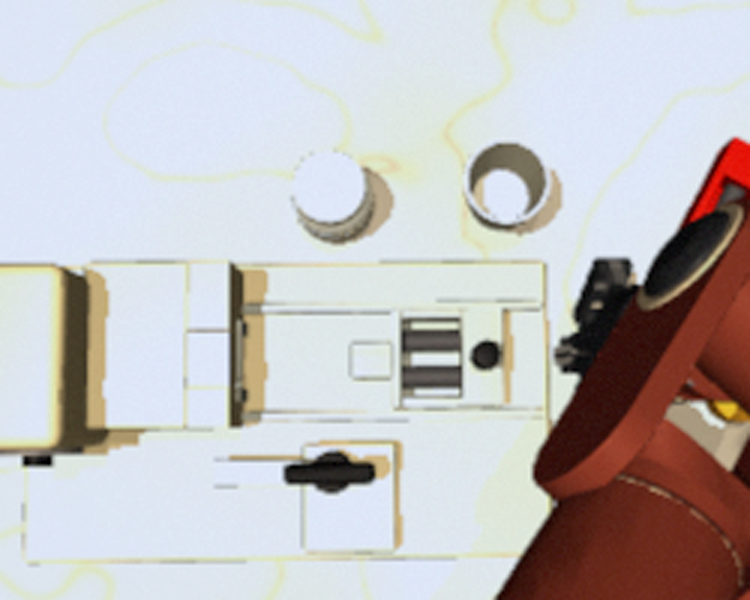

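Call:
jog_arm(
  increments=[
    {"slide": [-1.3,-0.5,4.8],"rotation": [0,0,0]},
    {"slide": [5.8,0,1.55],"rotation": [0,0,0]},
    {"slide": [5.8,0,1.55],"rotation": [0,0,0]},
    {"slide": [5.8,0,1.55],"rotation": [0,0,0]},
    {"slide": [3.9,0,1],"rotation": [0,0,0]},
    {"slide": [3.9,0,1],"rotation": [0,0,0]},
    {"slide": [3.9,0,1],"rotation": [0,0,0]},
    {"slide": [2.9,0,0.8],"rotation": [0,0,0]},
    {"slide": [2.9,0,0.8],"rotation": [0,0,0]},
  ],
)

```text
time: 12.73
tool_pos: [0.5239, -0.1712, 0.0313]
tool_rot: [-0.093, 0.692, 0.71, 0.091]
contact_force: [-0.2, 0.7, 0.3]
gripper_width: -0.003
```

```bash
python3 -c "
from h import *
rep((.524,-.090,.031))"
```

```text
t 12.73 tcp [ 523.9 -171.2   31.3] jawyaw 1.54 z [-0.007  0.259 -0.966] F [-0.2  0.7  0.3] T [-0.1  -0.01  0.01] g -0.003 j6 -0.67
slide mm [78.4  2.3 21.3]
```

Call:
jog_arm(
  increments=[
    {"slide": [2.9,0,0.8],"rotation": [0,0,0]},
    {"slide": [2.9,0,0.8],"rotation": [0,0,0]},
    {"slide": [3.9,0,1],"rotation": [0,0,0]},
    {"slide": [3.9,0,1],"rotation": [0,0,0]},
    {"slide": [3.9,0,1],"rotation": [0,0,0]},
    {"slide": [3.9,0,1],"rotation": [0,0,0]},
    {"slide": [3.9,0,1],"rotation": [0,0,0]},
    {"slide": [3.9,0,1],"rotation": [0,0,0]},
    {"slide": [3.9,0,1],"rotation": [0,0,0]},
    {"slide": [3.9,0,1],"rotation": [0,0,0]},
  ],
)

```text
time: 13.57
tool_pos: [0.5227, -0.1328, 0.0314]
tool_rot: [-0.094, 0.692, 0.71, 0.091]
contact_force: [0.0, -2.1, -2.4]
gripper_width: -0.006
```

```bash
python3 -c "
from h import *
rep((.524,-.095,.031))
from plant import optics
f=optics.grab_frame('top'); cv2.imwrite(f'pics/top9.png',cv2.convertScaleAbs(cv2.resize(f['frame'][120:320,130:380],None,fx=3,fy=3,interpolation=cv2.INTER_CUBIC),alpha=1.8))"
```

```text
t 13.57 tcp [ 522.7 -132.8   31.4] jawyaw 1.53 z [-0.007  0.259 -0.966] F [ 0.  -2.1 -2.4] T [-0.6  -0.01 -0.04] g -0.006 j6 -0.62
slide mm [36.4  2.3 10.2]
```

View pics/top9.png

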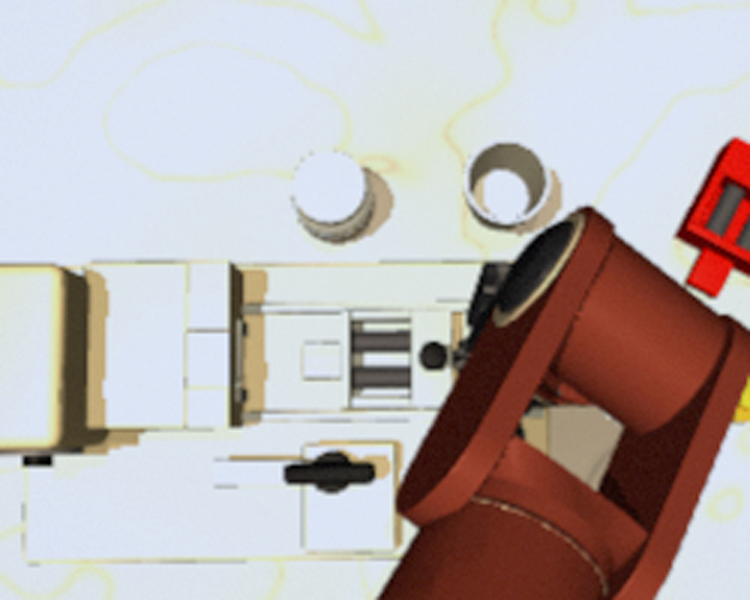

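Call:
jog_arm(
  increments=[
    {"slide": [3.9,0,1.05],"rotation": [0,0,0]},
    {"slide": [3.9,0,1.05],"rotation": [0,0,0]},
    {"slide": [3.9,0,1.05],"rotation": [0,0,0]},
    {"slide": [3.9,0,1.05],"rotation": [0,0,0]},
    {"slide": [3.9,0,1.05],"rotation": [0,0,0]},
    {"slide": [3.9,0,1.05],"rotation": [0,0,0]},
    {"slide": [3.9,0,1.05],"rotation": [0,0,0]},
    {"slide": [3.9,0,1.05],"rotation": [0,0,0]},
    {"slide": [1.9,0,0.5],"rotation": [0,0,0]},
  ],
)

```text
time: 14.37
tool_pos: [0.5219, -0.0985, 0.0315]
tool_rot: [-0.094, 0.691, 0.71, 0.091]
contact_force: [-0.1, -2.2, -1.3]
gripper_width: 0.003
```

```bash
python3 -c "
from h import *
rep((.524,-.095,.031))"
```

```text
t 14.37 tcp [521.9 -98.5  31.5] jawyaw 1.55 z [-0.007  0.259 -0.966] F [-0.1 -2.2 -1.3] T [-0.62  0.01 -0.05] g 0.003 j6 -0.57
slide mm [3.2 2.2 1.4]
```

Call:
jog_arm(
  increments=[
    {"slide": [1.9,0,0.5],"rotation": [0,0,0]},
    {"slide": [1.9,0,0.5],"rotation": [0,0,0]},
    {"slide": [1.9,0,0.5],"rotation": [0,0,0]},
    {"slide": [1.9,0,0.5],"rotation": [0,0,0]},
  ],
)

```text
time: 14.7
tool_pos: [0.5217, -0.0912, 0.0316]
tool_rot: [-0.094, 0.692, 0.71, 0.091]
contact_force: [0.1, -2.5, -2.4]
gripper_width: -0.003
```

Call:
jog_arm(
  increments=[
    {"slide": [1.9,0,0.5],"rotation": [0,0,0]},
    {"slide": [1.9,0,0.5],"rotation": [0,0,0]},
  ],
)

```text
time: 14.87
tool_pos: [0.5216, -0.0872, 0.0316]
tool_rot: [-0.094, 0.692, 0.71, 0.091]
contact_force: [0.2, -2.4, -1.7]
gripper_width: -0.003
```

Call:
jog_arm(
  increments=[
    {"slide": [1.0,0,0.26],"rotation": [0,0,0]},
    {"slide": [1.0,0,0.26],"rotation": [0,0,0]},
    {"slide": [1.0,0,0.26],"rotation": [0,0,0]},
  ],
)

```text
time: 15.12
tool_pos: [0.5216, -0.0842, 0.0316]
tool_rot: [-0.093, 0.692, 0.71, 0.091]
contact_force: [0.6, -2.2, -1.2]
gripper_width: -0.005
```

Call:
jog_arm(
  increments=[
    {"slide": [1.0,0,0.26],"rotation": [0,0,0]},
    {"slide": [1.0,0,0.26],"rotation": [0,0,0]},
  ],
)

```text
time: 15.28
tool_pos: [0.5215, -0.0821, 0.0316]
tool_rot: [-0.094, 0.692, 0.71, 0.091]
contact_force: [0.2, -2.4, -1.2]
gripper_width: 0.001
```

Call:
jog_arm(
  increments=[
    {"slide": [1.0,0,0.26],"rotation": [0,0,0]},
    {"slide": [1.0,0,0.26],"rotation": [0,0,0]},
  ],
)

```text
time: 15.45
tool_pos: [0.5214, -0.0801, 0.0316]
tool_rot: [-0.094, 0.692, 0.71, 0.091]
contact_force: [-0.1, -1.7, -1.6]
gripper_width: -0.004
```

Call:
jog_arm(
  increments=[
    {"slide": [1.0,0,0.26],"rotation": [0,0,0]},
    {"slide": [1.0,0,0.26],"rotation": [0,0,0]},
  ],
)

```text
time: 15.62
tool_pos: [0.5215, -0.0788, 0.0317]
tool_rot: [-0.093, 0.692, 0.711, 0.09]
contact_force: [-0.6, -7.7, -3.6]
gripper_width: 0.002
```

Call:
jog_arm(
  increments=[
    {"slide": [1.0,0,0.26],"rotation": [0,0,0]},
    {"slide": [0,0,0],"rotation": [0,0,0]},
  ],
)

```text
time: 15.78
tool_pos: [0.5216, -0.0782, 0.0317]
tool_rot: [-0.092, 0.692, 0.711, 0.09]
contact_force: [0.3, -6.9, -2.9]
gripper_width: -0.002
```

Call:
jog_arm(
  increments=[
    {"slide": [1.0,0,0.26],"rotation": [0,0,0]},
    {"slide": [0,0,0],"rotation": [0,0,0]},
  ],
)

```text
time: 15.95
tool_pos: [0.5217, -0.0777, 0.0317]
tool_rot: [-0.092, 0.692, 0.711, 0.09]
contact_force: [0.4, -8.6, -3.8]
gripper_width: -0.001
```

```bash
python3 -c "
from h import *
rep()"
```

```text
t 15.95 tcp [521.7 -77.7  31.7] jawyaw 1.53 z [-0.006  0.255 -0.967] F [ 0.4 -8.6 -3.8] T [-1.63  0.02 -0.  ] g -0.001 j6 -0.54
```

Call:
jog_arm(
  increments=[
    {"slide": [1.0,0,0.26],"rotation": [0,0,0]},
    {"slide": [0.5,0,0.13],"rotation": [0,0,0]},
    {"slide": [0,0,0],"rotation": [0,0,0]},
  ],
)

```text
time: 16.2
tool_pos: [0.5218, -0.077, 0.0318]
tool_rot: [-0.091, 0.692, 0.711, 0.089]
contact_force: [-0.6, -11.7, -3.8]
gripper_width: -0.003
```

```bash
python3 -c "
from h import *
rep()"
```

```text
t 16.20 tcp [521.8 -77.   31.8] jawyaw 1.54 z [-0.005  0.253 -0.968] F [ -0.6 -11.7  -3.8] T [-2.08  0.03  0.07] g -0.003 j6 -0.54
```

Call:
jog_arm(
  increments=[
    {"slide": [-0.3,0,-0.08],"rotation": [0,0,0]},
    {"slide": [-0.3,0,-0.08],"rotation": [0,0,0]},
    {"slide": [-0.3,0,-0.08],"rotation": [0,0,0]},
    {"slide": [-0.3,0,-0.08],"rotation": [0,0,0]},
    {"slide": [-0.3,0,-0.08],"rotation": [0,0,0]},
    {"slide": [-0.3,0,-0.08],"rotation": [0,0,0]},
    {"slide": [-0.3,0,-0.08],"rotation": [0,0,0]},
    {"slide": [-0.3,0,-0.08],"rotation": [0,0,0]},
    {"slide": [-0.3,0,-0.08],"rotation": [0,0,0]},
    {"slide": [-0.3,0,-0.08],"rotation": [0,0,0]},
  ],
)

```text
time: 17.03
tool_pos: [0.5215, -0.0784, 0.0317]
tool_rot: [-0.093, 0.692, 0.71, 0.091]
contact_force: [-0.6, -4.7, -1.4]
gripper_width: -0.0
```

Call:
jog_arm(
  increments=[
    {"slide": [-0.3,0,-0.08],"rotation": [0,0,0]},
    {"slide": [-0.3,0,-0.08],"rotation": [0,0,0]},
    {"slide": [-0.3,0,-0.08],"rotation": [0,0,0]},
    {"slide": [-0.3,0,-0.08],"rotation": [0,0,0]},
    {"slide": [-0.3,0,-0.08],"rotation": [0,0,0]},
    {"slide": [-0.3,0,-0.08],"rotation": [0,0,0]},
    {"slide": [-0.3,0,-0.08],"rotation": [0,0,0]},
    {"slide": [-0.3,0,-0.08],"rotation": [0,0,0]},
    {"slide": [-0.3,0,-0.08],"rotation": [0,0,0]},
    {"slide": [-0.3,0,-0.08],"rotation": [0,0,0]},
  ],
)

```text
time: 17.87
tool_pos: [0.5216, -0.0802, 0.0319]
tool_rot: [-0.094, 0.692, 0.71, 0.091]
contact_force: [-0.4, -0.1, -0.0]
gripper_width: 0.001
```

Call:
jog_arm(
  increments=[
    {"slide": [-0.5,0,-0.13],"rotation": [0,0,0]},
    {"slide": [-1,0,-0.26],"rotation": [0,0,0]},
    {"slide": [-3,0,-0.8],"rotation": [0,0,0]},
    {"slide": [-8,0,-2],"rotation": [0,0,0]},
    {"slide": [-12,0,-3],"rotation": [0,0,0]},
    {"slide": [-15,0,-4],"rotation": [0,0,0]},
    {"slide": [-15,0,-4],"rotation": [0,0,0]},
    {"slide": [0,0,-20],"rotation": [0,0,0]},
    {"slide": [0,0,-35],"rotation": [0,0,0]},
    {"slide": [0,0,-35],"rotation": [0,0,0]},
    {"slide": [0,0,-35],"rotation": [0,0,0]},
    {"slide": [0,0,-25],"rotation": [0,0,0]},
    {"slide": [0,0,0],"rotation": [0,0,0]},
  ],
)

```text
time: 18.95
tool_pos: [0.5272, -0.1804, 0.1835]
tool_rot: [-0.087, 0.692, 0.71, 0.092]
contact_force: [1.0, -1.2, 1.6]
gripper_width: 0.001
```

```bash
python3 - <<'E'
from h import *
from plant import optics
rep()
for c in("top","side"):
    f=optics.grab_frame(c); cv2.imwrite(f"pics/{c}10.png",cv2.convertScaleAbs(cv2.resize(f["frame"][120:320,130:380],None,fx=3,fy=3,interpolation=cv2.INTER_CUBIC),alpha=1.8))
E
```

```text
t 18.95 tcp [ 527.2 -180.4  183.5] jawyaw 1.39 z [ 0.004  0.252 -0.968] F [ 1.  -1.2  1.6] T [-0.15 -0.03 -0.02] g 0.001 j6 -0.62
```

View pics/side10.png

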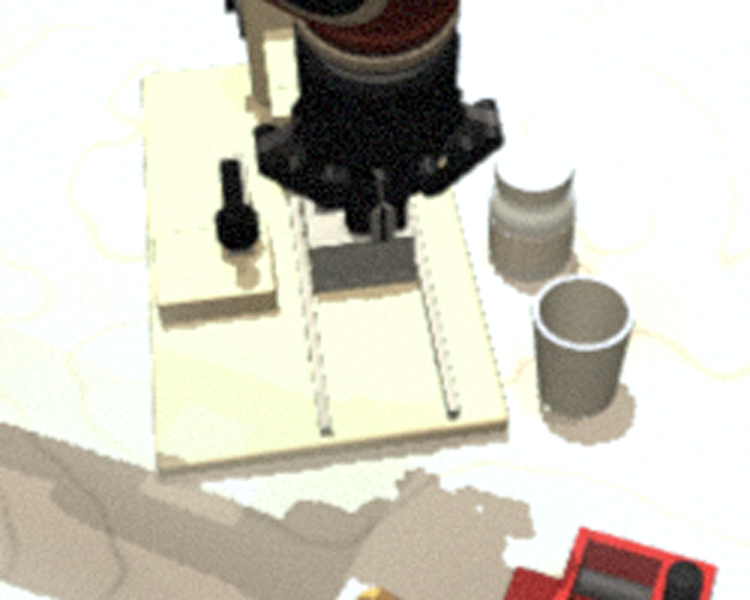

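View pics/top10.png

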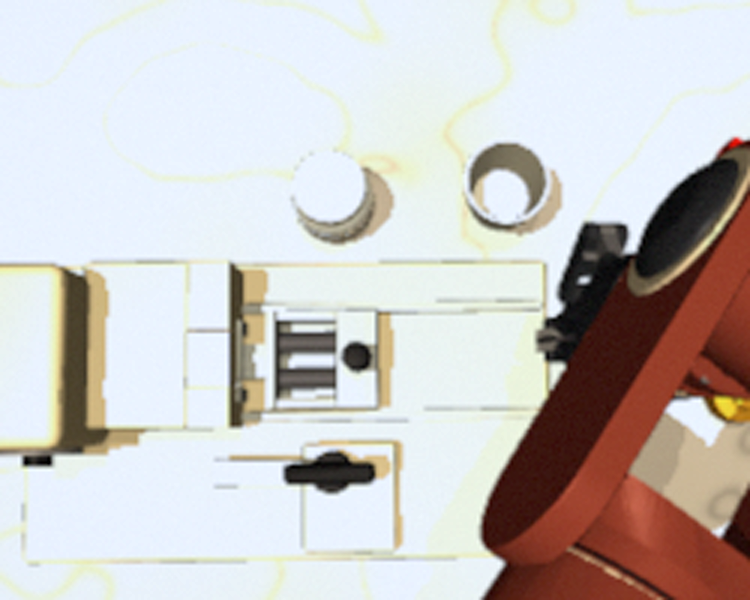

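Call:
jog_arm(
  increments=[
    {"slide": [0,0,0],"rotation": [0,0,0]},
    {"slide": [0,0,0],"rotation": [0,0,0]},
    {"slide": [0,0,0],"rotation": [0,0,0]},
  ],
)

```text
time: 19.3
tool_pos: [0.5231, -0.1753, 0.1742]
tool_rot: [-0.095, 0.692, 0.71, 0.091]
contact_force: [0.4, 0.1, -0.2]
gripper_width: -0.002
```

```bash
python3 -c "
from plant import manip
print(manip.job_done())"
```

```text
the job is handed in; nothing more can be done
None
```

The job is handed in at about 19.3 s on the robot's clock. The knob is loosened and turned, and the bowl is left in the bore against the buffer.

- **Knob:** I gripped the wing bar, broke it loose with a 25° counter-clockwise twist, then turned it to 90° in total. The last pictures show the bar and locking plate lying along the slide.
- **Bowl:** I pushed the steel bowl, not the red one, low on its rear face with shut fingers. Sliding it took about 2.2 N. It met the buffer after about 9 cm of travel, and I stopped at the highest reading seen, 11.7 N at the wrist. That is roughly 9.5 N on the buffer after taking off the friction.
- **Letting go:** I backed off in 0.3 mm steps until the force fell to zero, then withdrew. The finger position at zero force matched the point of first contact to within about 0.2 mm. The pictures show the nose in the bore and the jar and beaker where they stood.

**Checks that disagreed or are missing:**
- My estimate of the knob's position from the pictures was about 2 mm off along y. It showed as 11.5 N when the fingers closed, and I corrected it before twisting.
- The bowl's contact with the buffer can't be seen. It rests on the force and position readings alone.
- I did not check the positions of the weight and the red bowl in the last pictures. The arm did not work near them.

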